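Open the purified-water gate valve fully and back it off a quarter turn

TASK

The gate valve in the laboratory's purified-water line has been left part open. Open it fully: turn the red handwheel anticlockwise, seen from above, until it comes up solidly against its stop, without forcing it; then turn it back clockwise a quarter of a turn so that it cannot seize open, and let go of it. Leave the slide box, the barcode scanner and the reagent bottle where they are.

Things in the scene. Friction and masses are not known exactly. Their poses are not given: they have to be found in the camera images.
- valve: Bronze gate valve fixed in a grey plastic pipe line (63 mm thick, running along its y, 430 mm between the upright ends). Origin on the bench under the handwheel's axis, z up. Line and valve are within 56 mm of that y line, up to 135 mm high. Bonnet flange 88 mm across, top 160 mm high; above it only a slim yoke: within 36 mm of the axis up to 190 mm, within 20 mm of it above 205 mm.
- wheel: The valve's red handwheel, level, 180 mm across, turns about a vertical axis, 245 mm above the bench. Origin on the axis, mid-height of rim and spokes; x along the spoke with a white band. Three round spokes 120 degrees apart, 12 mm thick; hub radius 17 mm, rim inner radius 76 mm. The three windows between them are open, free for 37 mm below the origin: closed fingers fit through to push a spoke.
- white_band (a point): Middle of the white band on the handwheel's marked spoke, 51 mm from the axis. The wheel takes about 0.12 N m, stays where left and does not run on. Anticlockwise from above opens. It starts 1.2 to 2.1 turns short of the open stop, whose angle differs every time and has no mark. The stop is solid; 30 N on a spoke is ample to turn the wheel and feel the stop, above 80 N is forcing.
- stem_top (a point): Centre of the top end of the bright steel threaded stem, 15 mm thick, that stands up through the middle of the handwheel and does not turn with it. It rises 6 mm per turn anticlockwise and sinks 6 mm per turn clockwise; it never stands more than 25 mm above the wheel's origin.
- slide_box: Bystander: blue plastic microscope-slide box, 87 x 177 x 35 mm, lying flat, loose. Origin at the centre of its underside, long side along its y.
- scanner: Bystander: white handheld barcode scanner with a grey handle, lying on the bench, about 178 mm long (x), 62 mm wide, 42 mm high, loose. Origin on its underside, near the middle; the head is at +x.
- reagent: Bystander: amber reagent bottle with a blue cap, 60 mm in diameter, 135 mm high, standing upright, loose. Origin at the centre of its underside.

How it is judged:
By the outcome, as a careful person would: the job done as asked, in the order asked, and still so for the second after the job is handed in, with the robot touching nothing.
It also fails if it takes over 70 s, if anything falls off the work surface, if the arm or the gripper's body presses on something with over 40 N, if the wrist force passes 120 N, or if a joint passes its speed limit or range.

ROBOT

A 6-joint arm with a two-finger parallel gripper is mounted at the origin on the work surface. World frame = base frame: x ahead of the robot, y to its left, z up, the work surface at z = 0. Lengths are in mm, angles in rad, forces in N, time in s.
With the tool pointing down it reaches from about 375 to 750 mm from the base axis. Payload 9 kg.
Tool frame: the origin (TCP) lies at the very end of the fingers, on their centre line; the grasp point (between the pads) lies 19 mm behind it; z points along the fingers, y is the line along which they close (so a half turn about z gives the same grasp; the last joint's range is limited). The gripper opens to 85 mm and grips with 20 to 120 N. Pads are 22 mm wide; open, the fingers measure 114 mm over their backs; the gripper's body (76 mm by 85 mm) begins 54 mm behind the grasp point. The pads swing forward as they close: fully open they stand 13 mm farther back than shut.
Start: joints at [1.033, 0.104, 0.097, 1.564, 0, 1.353], TCP at [188.632, 569.612, 207.431] pointing down, gripper open.
Joint ranges: [-2.99, 2.99], [-0.84, 1.86], [-1.1, 1.16], [-1.84, 2.11], [-1.51, 1.56], [-3.14, 3.14]. Speed limits (rad/s): [2.22, 2.22, 2.57, 3.14, 3.14, 3.14].

INTERFACE

Orientations are given as a unit quaternion [x, y, z, w].
In Python, from bench import readout, imaging, job_done gives the robot as it stands.
- The arm moves only by the tool servo_tool, never from a script. Its argument "steps" is a list of rows, each a list of 7 numbers: the opening, from -1 (shut) to 1 (fully open), then the shift along the tool's x, y, z in cm, then the turn, a rotation vector about the tool's x, y, z in degrees. A call has 1 to 10 rows; each row shifts and turns the commanded pose from where the row before left it, along the tool's axes as they then stand; what a row does not reach is not made up. A row lasts 1/8 s, in which the tool goes at most 62.5 mm and 10.7 degrees, less where a joint would pass 70% of its speed; a pose out of reach is approached as far as the arm can. A call is refused whole if a number of a shift passes 6.25 or a number of a turn 10.7, either way. A call with a gripper value outside its range is refused whole. The fingers move at their own pace and stop on an object; "squeeze" is the grip in N (left out, the last holds). Time passes only in rows, so rows that do not move let the fingers close. It gives the time, the measured TCP pose, the force, the opening and the grip force at its end, in the units of the state.
- readout.observe(): the state, without advancing time (a new reading comes with each control period).
- imaging.read_camera(name): name is "scene" or "top"; returns a dict with "frame" (480x640x3 uint8, red, green, blue), "range_z" (480x640 float32, mm along the optical axis (not along the pixel's ray), 0 where there is no reading), "K" (3x3 intrinsics, pixels), "R" (3x3) and "t" (3): a world point X has camera coordinates R X + t. Camera axes: x right, y down, z forward; pixel columns grow to the right and rows downward; lengths in mm; the calibration is good to about 2 mm. A picture is of the moment at which its call begins.
- job_done(): hands the job in; it is judged then, once.
The state is a dict: "t": time; "joint_pos": joint angles; "joint_velocities": joint speeds; "tau": joint torques, N m; "ee_pos": TCP position; "tcp_rot": TCP orientation; "ft_force": force on the tool from outside, world axes, zero at the start; "torque": the same for the moment, N m; "opening": finger opening in mm; "gripper_force": force on a finger pad.
Only numpy, scipy, OpenCV 4.12 (cv2) and the standard library are available. Lean on these libraries where they do the work, as an engineer would, in place of code of your own. Each camera call takes 0.05 s, during which the arm holds its last target. There are 200 camera calls.

## Working session

There is one attempt and no reset: what is moved stays moved. The work goes in short steps, Python scripts to look and compute and a tool call to move; the robot and the scene stay as the last step left them, time stands still between calls to the robot, and variables do not carry over. Pictures are saved under pics/ and viewed, at most 10 in all, crops included, and the job is handed in when it is done.

Besides the shell and the picture viewer there is one more tool, called after "Emit:" as name([rows], argument=value, ...), one row to a line, values as JSON. servo_tool: Moves the arm, as the interface text tells. Its arguments: {"type":"object","properties":{"steps":{"type":"array"},"squeeze":{"type":"number"}},"required":["steps"]}

```bash
mkdir -p pics; ls; cat > h.py <<'E'
import numpy as np, cv2
from bench import readout, imaging, job_done
def cam(n):
    c=imaging.read_camera(n); f=c["frame"]; z=c["range_z"]
    v,u=np.mgrid[:480,:640]; K=c["K"]
    p=np.stack([(u-K[0,2])/K[0,0]*z,(v-K[1,2])/K[1,1]*z,z],-1)
    W=(p-c["t"])@c["R"]; W[z==0]=np.nan
    return c,f,W
def save(f,n): cv2.imwrite("pics/"+n,cv2.cvtColor(f,cv2.COLOR_RGB2BGR))
E
python3 - <<'E'
from h import *
s=readout.observe(); print(s)
fs=[]
for n in("scene","top"):
    c,f,W=cam(n); fs.append(f); np.save(n+".npy",W); np.save(n+"f.npy",f)
    hsv=cv2.cvtColor(f,cv2.COLOR_RGB2HSV).astype(int)
    m=((hsv[...,0]<8)|(hsv[...,0]>172))&(hsv[...,1]>130)&(hsv[...,2]>60)&(abs(W[...,2]-245)<25)
    P=W[m]; print(n,m.sum(),P.min(0) if len(P) else 0,P.max(0) if len(P) else 0,np.median(P,0))
    if len(P):
        (a,b),r=cv2.minEnclosingCircle(P[:,:2].astype(np.float32)); print(a,b,r)
    print(c["K"][0,0],-c["R"].T@c["t"])
save(cv2.resize(np.vstack(fs),(600*640//960,600)),"a.png")
save(fs[0],"s.png");save(fs[1],"t.png")
E
```

```text
pics
{'t': 0.0, 'joint_pos': array([ 1.03326840e+00,  1.04677674e-01,  9.64865392e-02,  1.56390212e+00,
       -1.97655169e-05,  1.35310632e+00]), 'joint_velocities': array([-9.23175825e-04,  5.14370348e-04,  3.12848535e-04, -1.70872210e-03,
       -4.50499924e-04, -3.49742287e-05]), 'tau': array([ 6.11243686e-04, -5.56927872e+01,  5.03651154e+01,  1.69947837e-02,
       -2.33023457e-04,  2.68406950e-05]), 'ee_pos': array([188.45191396, 569.26049546, 206.64451315]), 'tcp_rot': array([ 1.59238157e-01,  9.87239985e-01, -6.06421941e-04, -2.29901171e-04]), 'ft_force': array([0.3065123 , 0.14196298, 0.06940159]), 'torque': array([-0.03853484, -0.02246308,  0.00150858]), 'gripper_force': 0.0, 'opening': 85.40505789870828}
scene 2660 [ -235.22221025 -1012.41495527   222.33410092] [608.34733525 214.69833466 266.18465412] [526.58833689  35.59860425 250.23442204]
90.97705841064453 -374.3023681640625 673.2963256835938
437.90956722606876 [963.71015578 440.32904797 655.9528229 ]
top 3431 [431.25615106 -68.01602384 220.1261009 ] [607.92736956 108.80997627 256.2594311 ] [514.5006978   23.65714958 250.25981349]
519.4034423828125 20.58382797241211 89.17210388183594
443.1664526825696 [503.28154689  29.70313077 953.78132775]
```

View pics/t.png

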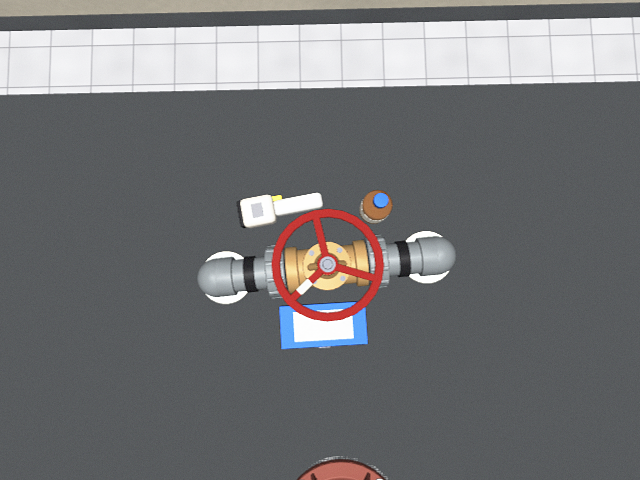

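View pics/s.png

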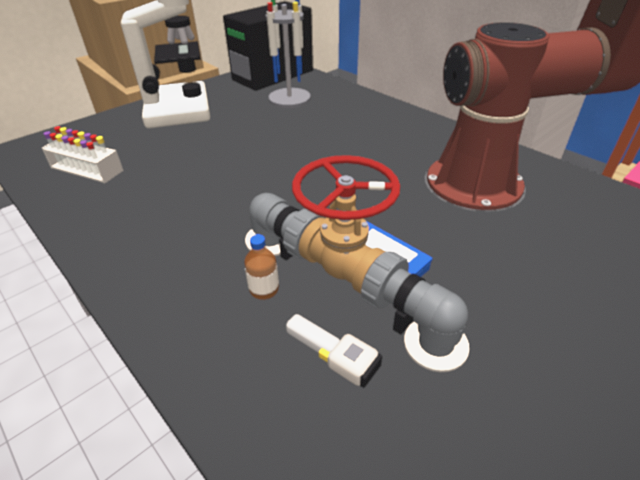

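The top view shows the wheel centred near (328,265). The white band is at (304,287), with the other spokes toward (318,215) and (380,278). The scanner (280,208), bottle (376,205) and slide box (323,326) are all low and clear of the wheel. The scene view agrees, with the wheel at (346,187). I'll lift, close the fingers and square up the tool.

Emit:
servo_tool([
  [-1,0,0,-4.5,0,0,-9.15],
  [-1,0,0,-4.5,0,0,-9.15],
  [-1,0,0,-4.5,0,0,0],
  [-1,-2.66,-3.88,0,0,0,0],
  [-1,-2.66,-3.88,0,0,0,0],
  [-1,-2.66,-3.88,0,0,0,0],
  [-1,-2.66,-3.88,0,0,0,0],
  [-1,-2.66,-3.88,0,0,0,0],
  [-1,-2.66,-3.88,0,0,0,0],
], squeeze=20)

```text
t: 1.23
ee_pos: [348.7, 335.4, 342.1]
tcp_rot: [0.0, 1.0, -0.0, -0.0]
ft_force: [0.6, 0.2, -1.2]
opening: -0.5
gripper_force: 0.0
```

```bash
cat >> h.py <<'E'
C=np.array([519.4,20.6])
def wheel(f,W):
    "wheel angle (deg, mod 120) from red spoke points; band angle from white points"
    hsv=cv2.cvtColor(f,cv2.COLOR_RGB2HSV).astype(int)
    d=W[...,:2]-C; r=np.hypot(*np.moveaxis(d,-1,0)); a=np.arctan2(d[...,1],d[...,0])
    h=abs(W[...,2]-250)<12
    red=((hsv[...,0]<8)|(hsv[...,0]>172))&(hsv[...,1]>130)&(hsv[...,2]>60)
    m=red&h&(r>25)&(r<70)
    s=np.degrees(np.angle(np.exp(3j*a[m]).mean()))/3
    w=(hsv[...,1]<50)&(hsv[...,2]>150)&h&(r>38)&(r<64)
    b=np.degrees(np.angle(np.exp(1j*a[w]).mean())) if w.any() else None
    return round(s,1)%120,m.sum(),b,w.sum()
E
python3 - <<'E'
from h import *
for n in("scene","top"): print(n,wheel(np.load(n+"f.npy"),np.load(n+".npy")))
s=readout.observe();print(s["ee_pos"],s["tcp_rot"],s["opening"])
E
```

```text
scene (np.float64(14.5), np.int64(342), np.float64(128.30273376878088), np.int64(108))
top (np.float64(12.7), np.int64(473), np.float64(133.1230800945074), np.int64(126))
[348.67801769 335.37583661 342.13746913] [ 1.37023466e-04  9.99999984e-01 -3.24609972e-05 -1.14038860e-04] -0.4714372952078524
```

Emit:
servo_tool([
  [-1,-2.65,-3.88,0,0,0,0],
  [-1,-2.65,-3.88,0,0,0,0],
  [-1,-2.65,-3.88,0,0,0,0],
  [-1,-2.65,-3.88,0,0,0,0],
  [-1,-2.65,-3.88,0,0,0,0],
  [-1,-2.65,-3.88,0,0,0,0],
  [-1,-2.65,-3.88,0,0,0,0],
  [-1,0,0,0,0,0,0],
  [-1,0,0,2.0,0,0,0],
  [-1,0,0,2.0,0,0,0],
])

```text
t: 2.48
ee_pos: [533.3, 65.6, 301.9]
tcp_rot: [0.0, 1.0, 0.0, 0.0]
ft_force: [-0.3, -0.1, 0.6]
opening: 0.2
gripper_force: 0.0
```

Emit:
servo_tool([
  [-1,0,0,2.5,0,0,0],
  [-1,0,0,2.5,0,0,0],
  [-1,0,0,2.7,0,0,0],
  [-1,0,0,0,0,0,0],
])

```text
t: 2.98
ee_pos: [532.0, 65.9, 223.5]
tcp_rot: [-0.0, 1.0, 0.0, -0.002]
ft_force: [0.7, -0.8, 1.5]
opening: 0.2
gripper_force: 0.0
```

Emit:
servo_tool([
  [-1,0.8,0.18,0,0,0,0],
  [-1,0.82,0.04,0,0,0,0],
  [-1,0.81,-0.1,0,0,0,0],
  [-1,0.78,-0.24,0,0,0,0],
  [-1,0.73,-0.37,0,0,0,0],
  [-1,0.65,-0.49,0,0,0,0],
  [-1,0.56,-0.6,0,0,0,0],
])

```text
t: 3.85
ee_pos: [482.3, 48.9, 226.2]
tcp_rot: [0.0, 1.0, 0.0, 0.001]
ft_force: [5.7, 1.5, 6.5]
opening: -0.4
gripper_force: 3.3
```

```bash
python3 - <<'E'
from h import *
s=readout.observe();p=s["ee_pos"][:2]-C;print(np.hypot(*p),np.degrees(np.arctan2(p[1],p[0])),s["ft_force"])
for n in("scene","top"):
    c,f,W=cam(n); print(wheel(f,W))
    if n=="scene": save(f,"b.png")
E
```

```text
46.69877575760427 142.6967483794456 [5.66643895 1.48537476 6.49830425]
(np.float64(34.7), np.int64(324), np.float64(145.5061276733752), np.int64(12))
(np.float64(32.9), np.int64(21), None, np.int64(0))
```

View pics/b.png

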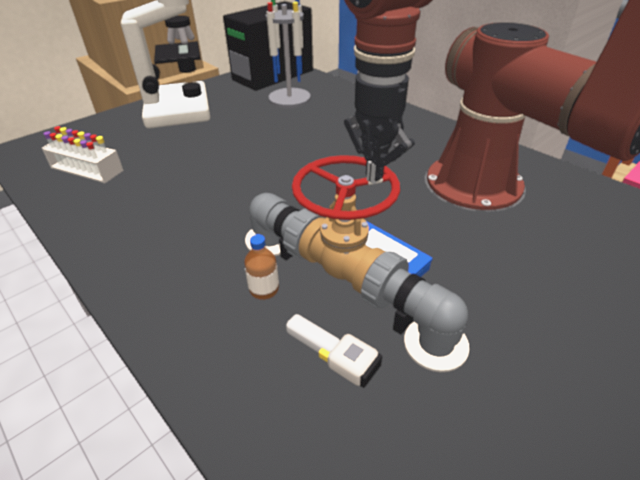

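Scene view: the closed fingers are down in the window at (377,172), pushing the banded spoke. The wheel has followed about 20° with a small force, so I'll carry on round.

Emit:
servo_tool([
  [-1,0.45,-0.69,0,0,0,0],
  [-1,0.32,-0.75,0,0,0,0],
  [-1,0.18,-0.8,0,0,0,0],
  [-1,0.04,-0.82,0,0,0,0],
  [-1,-0.1,-0.81,0,0,0,0],
  [-1,-0.24,-0.78,0,0,0,0],
  [-1,-0.37,-0.73,0,0,0,0],
  [-1,-0.49,-0.65,0,0,0,0],
  [-1,-0.6,-0.56,0,0,0,0],
])

```text
t: 5.08
ee_pos: [489.6, -17.0, 226.5]
tcp_rot: [0.0, 1.0, -0.0, 0.0]
ft_force: [-3.1, 1.5, 10.2]
opening: -0.1
gripper_force: 5.2
```

Emit:
servo_tool([
  [-1,-0.69,-0.45,0,0,0,0],
  [-1,-0.75,-0.32,0,0,0,0],
  [-1,-0.8,-0.18,0,0,0,0],
  [-1,-0.82,-0.04,0,0,0,0],
  [-1,-0.81,0.1,0,0,0,0],
  [-1,-0.78,0.24,0,0,0,0],
  [-1,-0.73,0.37,0,0,0,0],
  [-1,-0.65,0.49,0,0,0,0],
  [-1,-0.56,0.6,0,0,0,0],
])

```text
t: 6.2
ee_pos: [556.4, -8.0, 225.4]
tcp_rot: [0.0, 1.0, 0.0, 0.0]
ft_force: [-0.8, 0.3, 0.4]
opening: -0.3
gripper_force: 0.0
```

Emit:
servo_tool([
  [-1,-0.45,0.69,0,0,0,0],
  [-1,-0.32,0.75,0,0,0,0],
  [-1,-0.18,0.8,0,0,0,0],
  [-1,-0.04,0.82,0,0,0,0],
  [-1,0.1,0.81,0,0,0,0],
  [-1,0.24,0.78,0,0,0,0],
  [-1,0.37,0.73,0,0,0,0],
  [-1,0.49,0.65,0,0,0,0],
  [-1,0.6,0.56,0,0,0,0],
])

```text
t: 7.32
ee_pos: [548.6, 57.7, 226.7]
tcp_rot: [0.0, 1.0, -0.0, 0.002]
ft_force: [1.1, -3.9, 8.5]
opening: 0.0
gripper_force: 3.9
```

```bash
cat > st.py <<'E'
from h import *
s=readout.observe();p=s["ee_pos"][:2]-C;print(np.hypot(*p),np.degrees(np.arctan2(p[1],p[0])),s["ee_pos"],s["ft_force"],s["t"])
for n in("scene","top"):
    c,f,W=cam(n); print(wheel(f,W))
E
python3 st.py
```

```text
47.18834248883112 51.74258282186402 [548.61881436  57.65402211 226.67805811] [ 1.14246388 -3.90190492  8.47759558] 7.325
(np.float64(62.5), np.int64(122), np.float64(-56.320766382768255), np.int64(104))
(np.float64(58.6), np.int64(14), np.float64(-64.57558260096965), np.int64(1))
```

```bash
python3 - <<'E'
from h import *
c,f,W=cam("scene"); g,_f,_=cam("top"); 
save(np.hstack([cv2.resize(f[100:260,240:440],(400,320)),cv2.resize(_f[180:340,240:440],(400,320))]),"c.png")
E
```

```text
(no output)
```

View pics/c.png

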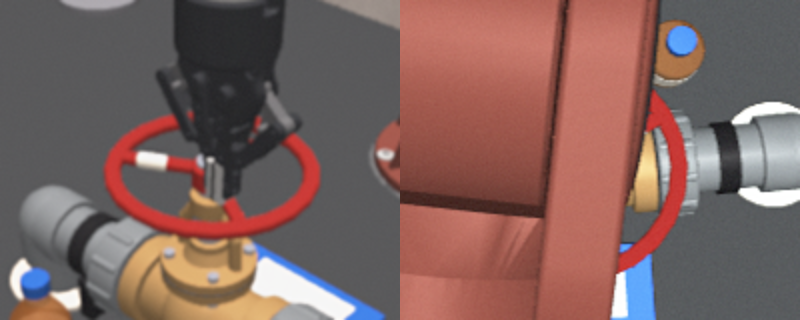

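Left crop: the band is at (150,160), about 120° behind the fingers, so they slipped past the banded spoke. The upward force suggests they aren't deep enough. I'll measure the fingertip height.

```bash
python3 - <<'E'
from h import *
c,f,W=cam("scene"); s=readout.observe(); p=s["ee_pos"]; print(p,s["opening"])
q=c["R"]@p+c["t"]; u=c["K"]@q/q[2]; print("tcp pix",u[:2],q[2])
w=p+[0,0,40];q=c["R"]@w+c["t"]; print("40 above",(c["K"]@q/q[2])[:2])
x,y=int(u[0]),int(u[1])
for v in range(y-40,y+8,3): print(v,[(tuple(f[v,k]),W[v,k].round().tolist()) for k in (x-4,x,x+4)])
E
```

```text
[548.0093548   58.30781409 226.61920749] -0.2504434798274142
tcp pix [348.67528696 210.52276702] 706.5055886154837
40 above [349.45697183 190.00569074]
170 [((np.uint8(44), np.uint8(43), np.uint8(45)), [558.0, 55.0, 306.0]), ((np.uint8(46), np.uint8(46), np.uint8(49)), [558.0, 63.0, 309.0]), ((np.uint8(40), np.uint8(41), np.uint8(42)), [563.0, 75.0, 317.0])]
173 [((np.uint8(41), np.uint8(42), np.uint8(43)), [559.0, 56.0, 301.0]), ((np.uint8(44), np.uint8(43), np.uint8(45)), [nan, nan, nan]), ((np.uint8(43), np.uint8(42), np.uint8(42)), [559.0, 72.0, 309.0])]
176 [((np.uint8(41), np.uint8(40), np.uint8(43)), [558.0, 55.0, 295.0]), ((np.uint8(40), np.uint8(41), np.uint8(42)), [559.0, 64.0, 300.0]), ((np.uint8(40), np.uint8(39), np.uint8(42)), [558.0, 71.0, 303.0])]
179 [((np.uint8(198), np.uint8(193), np.uint8(190)), [556.0, 54.0, 289.0]), ((np.uint8(46), np.uint8(46), np.uint8(48)), [560.0, 65.0, 296.0]), ((np.uint8(40), np.uint8(40), np.uint8(43)), [558.0, 72.0, 298.0])]
182 [((np.uint8(120), np.uint8(118), np.uint8(116)), [557.0, 55.0, 284.0]), ((np.uint8(119), np.uint8(117), np.uin
[... 1756 characters left out ...]
uint8(125), np.uint8(82), np.uint8(55)), [519.0, 39.0, 210.0])]
209 [((np.uint8(124), np.uint8(97), np.uint8(67)), [532.0, 33.0, 207.0]), ((np.uint8(121), np.uint8(95), np.uint8(65)), [526.0, 36.0, 206.0]), ((np.uint8(178), np.uint8(137), np.uint8(90)), [521.0, 41.0, 206.0])]
212 [((np.uint8(204), np.uint8(62), np.uint8(58)), [582.0, 80.0, 254.0]), ((np.uint8(203), np.uint8(59), np.uint8(55)), [577.0, 84.0, 253.0]), ((np.uint8(204), np.uint8(60), np.uint8(56)), [572.0, 87.0, 252.0])]
215 [((np.uint8(204), np.uint8(58), np.uint8(55)), [583.0, 81.0, 249.0]), ((np.uint8(204), np.uint8(59), np.uint8(53)), [579.0, 86.0, 250.0]), ((np.uint8(202), np.uint8(58), np.uint8(54)), [575.0, 90.0, 249.0])]
```

Emit:
servo_tool([
  [-1,0,0,-2,0,0,0],
  [-1,-0.6,-0.56,-2,0,0,0],
  [-1,-0.8,-0.7,0,0,0,0],
  [-1,0,0,0,0,0,0],
  [-1,0,0,0,0,0,0],
])

```text
t: 8.2
ee_pos: [561.4, 45.0, 264.2]
tcp_rot: [0.0, 1.0, 0.0, -0.001]
ft_force: [0.4, 0.3, 0.5]
opening: -0.1
gripper_force: 0.0
```

```bash
python3 - <<'E'
from h import *
c,f,W=cam("scene"); s=readout.observe(); p=s["ee_pos"]; print(p,s["opening"],s["ft_force"],s["joint_pos"])
d=W-p; m=(np.hypot(d[...,0],d[...,1])<28)&(d[...,2]>-15)&(d[...,2]<110)&(f.max(-1).astype(int)-f.min(-1)<25)
P=d[m]
for a in range(-15,110,5):
    Q=P[(P[:,2]>=a)&(P[:,2]<a+5)]
    if len(Q): print(a,len(Q),Q.min(0).round(),Q.max(0).round())
print(wheel(f,W))
save(cv2.resize(f[60:260,220:460],(720,600)),"d.png")
E
```

```text
[561.41264471  45.04640021 264.44155586] -0.33002112086561336 [-0.12223836 -0.23483594  0.66521607] [-1.52330635e-01  1.47675077e-02  1.08781032e-01  1.66633173e+00
  3.50706466e-04 -1.51955300e-01]
20 5 [-11.   7.  24.] [ 5.  8. 25.]
25 20 [-7. -5. 25.] [ 9.  9. 30.]
30 41 [ -8. -12.  30.] [10. 15. 35.]
35 56 [ -8. -12.  35.] [11. 16. 40.]
40 53 [ -7. -12.  40.] [11. 16. 45.]
45 54 [ -7. -10.  45.] [11. 17. 50.]
50 64 [ -8. -11.  50.] [11. 16. 55.]
55 48 [ -6. -10.  55.] [11. 16. 60.]
60 35 [  1. -10.  60.] [11. 17. 65.]
65 48 [-14. -25.  65.] [13. 19. 70.]
70 81 [-10. -26.  70.] [13. 25. 75.]
75 116 [-13. -25.  75.] [12. 25. 80.]
80 75 [-11. -25.  80.] [12. 25. 85.]
85 65 [-17. -27.  85.] [16. 18. 90.]
90 111 [-19. -15.  90.] [17. 19. 95.]
95 75 [-18. -15.  95.] [ 17.  20. 100.]
100 82 [ -7. -15. 100.] [ 17.  27. 105.]
105 83 [ -3. -16. 105.] [ 17.  28. 110.]
(np.float64(59.1), np.int64(327), np.float64(-55.24608657344965), np.int64(105))
```

View pics/d.png

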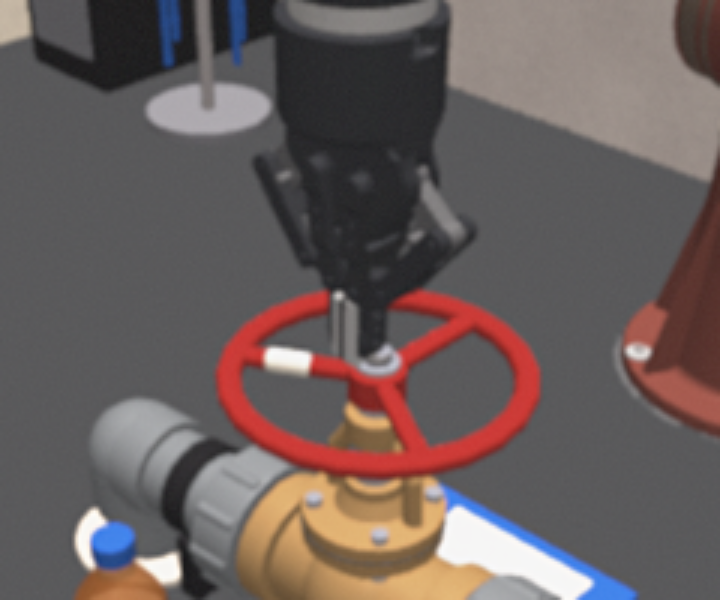

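The crop shows the finger tips at about (345,350), visibly above the wheel plane. The depth data puts them about 25 mm above the reported TCP, and contact at TCP 226 agrees. I'll go back to the middle of the open window and lower with that offset, to TCP z of about 196.

Emit:
servo_tool([
  [-1,-0.5,-2.44,0,0,0,0],
  [-1,0,0,0,0,0,0],
  [-1,0,0,2,0,0,0],
  [-1,0,0,1,0,0,0],
  [-1,0,0,0,0,0,0],
])

```text
t: 8.88
ee_pos: [566.2, 20.9, 234.6]
tcp_rot: [0.0, 1.0, 0.0, -0.001]
ft_force: [0.9, 0.1, 0.2]
opening: -0.0
gripper_force: 0.0
```

Emit:
servo_tool([
  [-1,0,0,1.3,0,0,0],
  [-1,0,0,1.3,0,0,0],
  [-1,0,0,1.3,0,0,0],
  [-1,0,0,0,0,0,0],
])

```text
t: 9.38
ee_pos: [566.1, 20.5, 194.8]
tcp_rot: [0.0, 1.0, 0.0, -0.001]
ft_force: [-1.9, 0.3, 0.1]
opening: 0.0
gripper_force: 0.0
```

```bash
cat > tip.py <<'E'
from h import *
c,f,W=cam("scene"); s=readout.observe(); p=s["ee_pos"]; print(p,s["ft_force"])
d=W-p; m=(np.hypot(d[...,0],d[...,1])<25)&(d[...,2]>-15)&(d[...,2]<60)&(f.max(-1).astype(int)-f.min(-1)<25)
print("tip z",np.sort(W[m][:,2])[:8].round(),wheel(f,W))
save(cv2.resize(f[60:260,220:460],(720,600)),"e.png")
E
python3 tip.py
```

```text
[566.53744904  20.42502761 195.79802873] [-0.14197058  0.54247021 -0.80884504]
tip z [226. 227. 229. 229. 231. 231. 231. 231.] (np.float64(58.1), np.int64(254), np.float64(-3.2814666558119385), np.int64(7))
```

View pics/e.png

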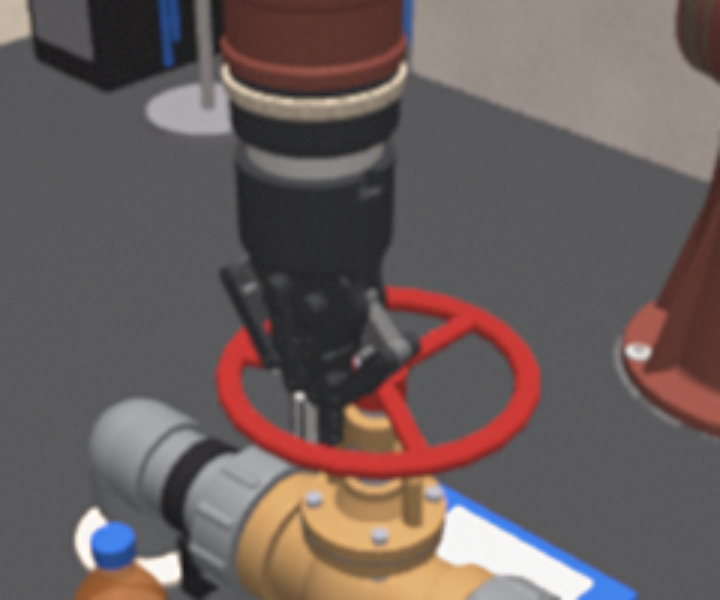

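The tips now reach down through the window at about (315,440), with no contact. Pushing on.

Emit:
servo_tool([
  [-1,0.07,0.82,0,0,0,0],
  [-1,0.21,0.79,0,0,0,0],
  [-1,0.35,0.74,0,0,0,0],
  [-1,0.47,0.67,0,0,0,0],
  [-1,0.58,0.58,0,0,0,0],
  [-1,0.67,0.47,0,0,0,0],
  [-1,0.74,0.35,0,0,0,0],
  [-1,0.79,0.21,0,0,0,0],
  [-1,0.82,0.07,0,0,0,0],
])

```text
t: 10.55
ee_pos: [519.6, 67.5, 196.6]
tcp_rot: [0.0, 1.0, 0.0, 0.0]
ft_force: [4.5, -1.4, 0.3]
opening: 0.1
gripper_force: 1.6
```

```bash
python3 st.py
```

```text
46.9477507385128 89.783047813769 [519.57776864  67.54741417 196.6010406 ] [ 4.48936806 -1.4429262   0.34121953] 10.55
(np.float64(115.7), np.int64(142), np.float64(2.27218964964028), np.int64(116))
(np.float64(114.1), np.int64(141), None, np.int64(0))
```

Emit:
servo_tool([
  [-1,0.82,-0.07,0,0,0,0],
  [-1,0.79,-0.21,0,0,0,0],
  [-1,0.74,-0.35,0,0,0,0],
  [-1,0.67,-0.47,0,0,0,0],
  [-1,0.58,-0.58,0,0,0,0],
  [-1,0.47,-0.67,0,0,0,0],
  [-1,0.35,-0.74,0,0,0,0],
  [-1,0.21,-0.79,0,0,0,0],
  [-1,0.07,-0.82,0,0,0,0],
])

```text
t: 11.78
ee_pos: [472.5, 19.9, 196.2]
tcp_rot: [0.0, 1.0, 0.0, -0.0]
ft_force: [0.6, 4.7, -0.6]
opening: -0.1
gripper_force: 1.5
```

Emit:
servo_tool([
  [-1,-0.07,-0.82,0,0,0,0],
  [-1,-0.21,-0.79,0,0,0,0],
  [-1,-0.35,-0.74,0,0,0,0],
  [-1,-0.47,-0.67,0,0,0,0],
  [-1,-0.58,-0.58,0,0,0,0],
  [-1,-0.67,-0.47,0,0,0,0],
  [-1,-0.74,-0.35,0,0,0,0],
  [-1,-0.79,-0.21,0,0,0,0],
  [-1,-0.82,-0.07,0,0,0,0],
])

```text
t: 12.9
ee_pos: [520.4, -26.8, 196.4]
tcp_rot: [0.0, 1.0, -0.0, -0.0]
ft_force: [-4.2, 0.4, 0.4]
opening: -0.0
gripper_force: 1.6
```

```bash
python3 st.py
```

```text
47.44715108171462 -88.83628527912114 [520.36361639 -26.83736491 196.39010294] [-4.18184701  0.39401807  0.37376159] 12.9
(np.float64(54.3), np.int64(345), np.float64(171.92485981035088), np.int64(95))
(np.float64(55.2), np.int64(197), None, np.int64(0))
```

Emit:
servo_tool([
  [-1,-0.41,0.02,0,0,0,0],
  [-1,-0.41,0.05,0,0,0,0],
])

```text
t: 13.25
ee_pos: [528.0, -25.9, 196.4]
tcp_rot: [0.0, 1.0, -0.0, -0.0]
ft_force: [-5.0, 0.9, 0.2]
opening: 0.3
gripper_force: 1.8
```

Emit:
servo_tool([
  [-1,-0.4,0.09,0,0,0,0],
  [-1,-0.39,0.12,0,0,0,0],
])

```text
t: 13.5
ee_pos: [536.2, -23.9, 196.4]
tcp_rot: [0.0, 1.0, -0.0, -0.0]
ft_force: [-2.6, -1.4, -0.0]
opening: -0.0
gripper_force: 1.7
```

Emit:
servo_tool([
  [-1,-0.38,0.16,0,0,0,0],
  [-1,-0.37,0.19,0,0,0,0],
])

```text
t: 13.75
ee_pos: [543.8, -20.3, 196.5]
tcp_rot: [0.0, 1.0, -0.0, 0.0]
ft_force: [-4.2, -2.4, 0.2]
opening: -0.0
gripper_force: 1.5
```

Emit:
servo_tool([
  [-1,-0.34,0.22,0,0,0,0],
  [-1,-0.33,0.25,0,0,0,0],
])

```text
t: 14.0
ee_pos: [550.5, -15.6, 196.5]
tcp_rot: [0.0, 1.0, -0.0, 0.0]
ft_force: [-3.1, -1.9, 1.0]
opening: -0.3
gripper_force: 1.4
```

Emit:
servo_tool([
  [-1,-0.3,0.28,0,0,0,0],
  [-1,-0.28,0.3,0,0,0,0],
])

```text
t: 14.25
ee_pos: [556.3, -9.7, 196.4]
tcp_rot: [0.0, 1.0, -0.0, 0.0]
ft_force: [-2.2, -2.5, -0.7]
opening: 0.2
gripper_force: 1.3
```

Emit:
servo_tool([
  [-1,-0.25,0.33,0,0,0,0],
  [-1,-0.22,0.34,0,0,0,0],
])

```text
t: 14.5
ee_pos: [560.9, -3.0, 196.4]
tcp_rot: [0.0, 1.0, -0.0, 0.0]
ft_force: [-1.7, -2.1, -0.5]
opening: 0.0
gripper_force: 1.3
```

Emit:
servo_tool([
  [-1,-0.19,0.37,0,0,0,0],
  [-1,-0.16,0.38,0,0,0,0],
])

```text
t: 14.75
ee_pos: [564.3, 4.5, 196.4]
tcp_rot: [0.0, 1.0, -0.0, 0.0]
ft_force: [-2.2, -3.1, -0.9]
opening: 0.0
gripper_force: 1.6
```

Emit:
servo_tool([
  [-1,-0.12,0.39,0,0,0,0],
  [-1,-0.09,0.4,0,0,0,0],
])

```text
t: 15.0
ee_pos: [566.4, 12.5, 196.4]
tcp_rot: [0.0, 1.0, 0.0, 0.0]
ft_force: [-1.0, -3.6, 0.1]
opening: 0.1
gripper_force: 1.5
```

Emit:
servo_tool([
  [-1,-0.05,0.41,0,0,0,0],
  [-1,-0.02,0.41,0,0,0,0],
])

```text
t: 15.25
ee_pos: [567.2, 20.7, 196.5]
tcp_rot: [0.0, 1.0, 0.0, 0.0]
ft_force: [-0.5, -2.8, 0.5]
opening: -0.0
gripper_force: 1.4
```

Emit:
servo_tool([
  [-1,0.02,0.41,0,0,0,0],
  [-1,0.05,0.41,0,0,0,0],
])

```text
t: 15.5
ee_pos: [566.4, 28.9, 196.5]
tcp_rot: [0.0, 1.0, 0.0, 0.0]
ft_force: [-0.2, -2.9, 0.3]
opening: -0.1
gripper_force: 1.3
```

Emit:
servo_tool([
  [-1,0.09,0.4,0,0,0,0],
  [-1,0.12,0.39,0,0,0,0],
])

```text
t: 15.75
ee_pos: [564.2, 36.8, 196.5]
tcp_rot: [0.0, 1.0, 0.0, 0.0]
ft_force: [0.3, -2.7, -0.6]
opening: 0.3
gripper_force: 1.3
```

Emit:
servo_tool([
  [-1,0.16,0.38,0,0,0,0],
  [-1,0.19,0.37,0,0,0,0],
])

```text
t: 16.0
ee_pos: [560.7, 44.3, 196.4]
tcp_rot: [0.0, 1.0, 0.0, 0.0]
ft_force: [0.0, -3.6, -0.5]
opening: -0.2
gripper_force: 1.2
```

Emit:
servo_tool([
  [-1,0.22,0.34,0,0,0,0],
  [-1,0.25,0.33,0,0,0,0],
])

```text
t: 16.25
ee_pos: [556.0, 51.0, 196.4]
tcp_rot: [0.0, 1.0, 0.0, 0.0]
ft_force: [0.8, -3.2, -0.2]
opening: -0.1
gripper_force: 1.3
```

Emit:
servo_tool([
  [-1,0.28,0.3,0,0,0,0],
  [-1,0.3,0.28,0,0,0,0],
])

```text
t: 16.5
ee_pos: [550.1, 56.8, 196.4]
tcp_rot: [0.0, 1.0, 0.0, 0.0]
ft_force: [2.0, -1.0, -0.0]
opening: -0.3
gripper_force: 1.3
```

Emit:
servo_tool([
  [-1,0.33,0.25,0,0,0,0],
  [-1,0.34,0.22,0,0,0,0],
])

```text
t: 16.75
ee_pos: [543.3, 61.5, 196.4]
tcp_rot: [0.0, 1.0, 0.0, 0.0]
ft_force: [2.2, -1.5, -0.4]
opening: 0.1
gripper_force: 1.3
```

Emit:
servo_tool([
  [-1,0.37,0.19,0,0,0,0],
  [-1,0.38,0.16,0,0,0,0],
])

```text
t: 17.0
ee_pos: [535.9, 64.9, 196.5]
tcp_rot: [0.0, 1.0, 0.0, 0.0]
ft_force: [2.8, -2.5, -0.3]
opening: 0.1
gripper_force: 1.5
```

Emit:
servo_tool([
  [-1,0.39,0.12,0,0,0,0],
  [-1,0.4,0.09,0,0,0,0],
])

```text
t: 17.25
ee_pos: [528.0, 67.0, 196.6]
tcp_rot: [0.0, 1.0, 0.0, 0.0]
ft_force: [3.3, -0.9, 0.3]
opening: 0.1
gripper_force: 1.5
```

Emit:
servo_tool([
  [-1,0.41,0.05,0,0,0,0],
  [-1,0.41,0.02,0,0,0,0],
])

```text
t: 17.5
ee_pos: [519.7, 67.7, 196.5]
tcp_rot: [0.0, 1.0, 0.0, 0.0]
ft_force: [4.1, -0.4, -0.6]
opening: -0.2
gripper_force: 1.4
```

Emit:
servo_tool([
  [-1,0.41,-0.02,0,0,0,0],
  [-1,0.41,-0.05,0,0,0,0],
])

```text
t: 17.75
ee_pos: [517.6, 67.3, 197.3]
tcp_rot: [0.0, 1.0, 0.001, 0.006]
ft_force: [46.7, 4.5, -14.5]
opening: -0.2
gripper_force: 22.3
```

47 N and the fingers stopped advancing: that is the stop. I'll measure the wheel angle.

```bash
python3 st.py;python3 st.py
```

```text
46.685721726779285 92.22780003364241 [517.58520232  67.2504354  197.34445864] [ 46.72530959   4.49805353 -14.52393714] 17.75
(np.float64(115.6), np.int64(162), np.float64(3.167272557902178), np.int64(114))
(np.float64(113.7), np.int64(117), None, np.int64(0))
46.7627380132252 91.88185028459708 [517.86437815  67.33751739 197.34806276] [ 37.41435699   4.36251771 -11.17394891] 17.85
(np.float64(115.6), np.int64(165), np.float64(3.8190384998266746), np.int64(112))
(np.float64(113.7), np.int64(120), None, np.int64(0))
```

The stop puts the spoke at 113.7° by the top camera, with the band at about 354°, 1.6 turns from the start. Now I'll back off clockwise onto the band spoke.

Emit:
servo_tool([
  [-1,-0.82,0.07,0,0,0,0],
  [-1,-0.82,-0.07,0,0,0,0],
  [-1,-0.79,-0.21,0,0,0,0],
  [-1,-0.74,-0.35,0,0,0,0],
  [-1,-0.67,-0.47,0,0,0,0],
  [-1,-0.58,-0.58,0,0,0,0],
  [-1,-0.47,-0.67,0,0,0,0],
  [-1,-0.35,-0.74,0,0,0,0],
])

```text
t: 18.95
ee_pos: [564.4, 36.1, 196.4]
tcp_rot: [0.0, 1.0, 0.0, -0.0]
ft_force: [-0.9, -0.4, -0.0]
opening: 0.1
gripper_force: 0.0
```

Emit:
servo_tool([
  [-1,-0.21,-0.79,0,0,0,0],
  [-1,-0.07,-0.82,0,0,0,0],
  [-1,0.07,-0.82,0,0,0,0],
  [-1,0.21,-0.79,0,0,0,0],
  [-1,0.35,-0.74,0,0,0,0],
  [-1,0.47,-0.67,0,0,0,0],
  [-1,0.58,-0.58,0,0,0,0],
  [-1,0.67,-0.47,0,0,0,0],
])

```text
t: 19.95
ee_pos: [543.1, -20.6, 196.5]
tcp_rot: [0.0, 1.0, -0.0, 0.0]
ft_force: [3.2, 2.3, -0.3]
opening: -0.2
gripper_force: 1.4
```

```bash
python3 st.py
```

```text
47.50740017307042 -60.08195047263148 [543.0948293  -20.57654837 196.49059345] [ 3.23919215  2.31504908 -0.25929339] 19.95
(np.float64(36.9), np.int64(309), np.float64(-53.017913402395735), np.int64(5))
(np.float64(37.7), np.int64(37), None, np.int64(0))
```

Emit:
servo_tool([
  [-1,0.48,-0.24,0,0,0,0],
  [-1,0.5,-0.18,0,0,0,0],
  [-1,0,0,0,0,0,0],
])

```text
t: 20.42
ee_pos: [533.1, -24.6, 196.4]
tcp_rot: [0.0, 1.0, -0.0, -0.0]
ft_force: [-0.6, 0.3, 0.3]
opening: 0.2
gripper_force: 0.0
```

```bash
python3 st.py
```

```text
47.201357713937654 -73.10045510977932 [533.12117949 -24.56300924 196.44531937] [-0.61920495  0.33001921  0.33054947] 20.425
(np.float64(24.0), np.int64(345), np.float64(-64.13493832228586), np.int64(4))
(np.float64(25.5), np.int64(61), None, np.int64(0))
```

Emit:
servo_tool([
  [-1,-1.2,0.88,0,0,0,0],
  [-1,-1.2,0.88,0,0,0,0],
  [-1,0,0,0,0,0,0],
  [-1,0,0,-3,0,0,0],
  [-1,0,0,-4,0,0,0],
  [-1,0,0,-4,0,0,0],
])

```text
t: 21.28
ee_pos: [557.4, -6.6, 307.4]
tcp_rot: [0.0, 1.0, 0.0, -0.0]
ft_force: [0.7, -0.2, 0.1]
opening: -0.1
gripper_force: 0.0
```

Emit:
servo_tool([
  [-1,0,5,0,0,0,0],
  [-1,0,5,0,0,0,0],
  [-1,0,5,0,0,0,0],
  [-1,0,5,0,0,0,0],
  [-1,0,5,0,0,0,0],
  [-1,0,5,0,0,0,0],
  [-1,0,0,0,0,0,0],
])

```text
t: 22.15
ee_pos: [556.9, 296.3, 305.6]
tcp_rot: [-0.002, 1.0, 0.0, -0.001]
ft_force: [-0.0, -0.3, -0.2]
opening: -0.2
gripper_force: 0.0
```

```bash
python3 st.py; python3 - <<'E'
from h import *
c,f,W=cam("top"); save(f,"g.png")
E
```

```text
278.2788277615861 82.25904989408372 [556.88260555 296.34292423 305.5665837 ] [-0.00776781 -0.33417521 -0.20853618] 22.15
(np.float64(24.2), np.int64(363), np.float64(-92.64107166869258), np.int64(79))
(np.float64(24.8), np.int64(480), np.float64(-95.62174840990285), np.int64(125))
```

View pics/g.png

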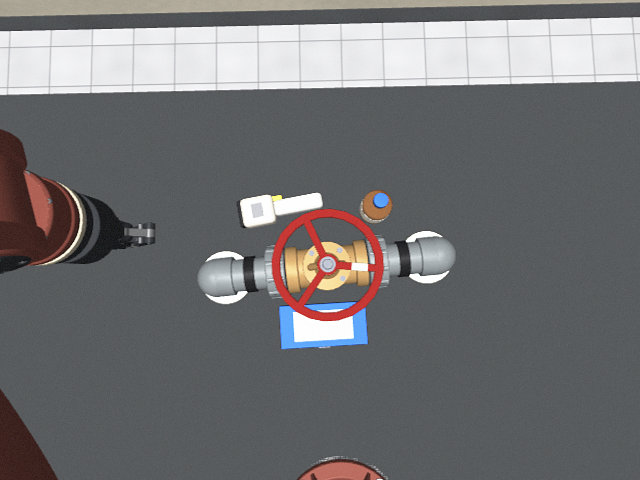

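The top view shows the band at (360,267), about −95°, so the wheel is roughly 89–90° back from the stop. The slide box, scanner and bottle are where they were, and the arm is clear.

```bash
python3 -c "
from bench import job_done; print(job_done())"
```

```text
the job is handed in; nothing more can be done
None
```

I opened the valve to its stop (about 1.6 turns, 47 N on the spoke), turned it back about a quarter turn (89–91° by camera) and let go; the slide box, scanner and bottle look unmoved, and the job is handed in at about 22 s.

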